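# Close the loaded culture jar and clamp its lid

### The arm

A 7-joint arm with a two-finger parallel gripper is mounted at the origin on the work surface. World frame = base frame: x ahead of the robot, y to its left, z up, the work surface at z = 0. Lengths are in m, angles in rad, forces in N, time in s.
With the tool pointing down it reaches from about 0.425 to 0.925 m from the base axis. Payload 6.8 kg.
Tool frame: the origin (TCP) lies on the centre line of the jaws, within the pads' length; the fingertips stand 19 mm ahead of it and the grasp point (between the pads) is the TCP; z points along the fingers, y is the line along which they close (so a half turn about z gives the same grasp; the last joint's range is limited). The gripper opens to 88 mm and grips with 3 to 60 N. Pads are 20 mm wide; open, the fingers measure 115 mm over their backs; the gripper's body (75 mm by 178 mm) begins 61 mm behind the grasp point.
Start: joints at [1.01, 0.477, 0.022, 1.555, -0.011, 1.109, -0.083], TCP at [0.295, -0.607, 0.242] pointing down, gripper open.
Joint ranges: [-2.96, 2.96], [-0.34, 2.1], [-1.41, 1.46], [0.24, 2.44], [-1.37, 4.51], [0.17, 1.92], [-2.96, 2.96]. Speed limits (rad/s): [2.39, 2.39, 3.14, 3.14, 3.14, 3.14, 3.14].

### API

Orientations are given as a rotation vector (axis times angle).
In Python, from workcell import manip, imaging gives the robot as it stands.
- The arm moves only by the tool play_rows, never from a script. Its argument "steps" is one flat list of numbers, 5 for each row, row after row: the shift along the tool's x, y, z normalised to -1 to 1, where 1 is 50 mm, then the turn about the tool's z normalised to -1 to 1, where 1 is 45 degrees, then the closure, from -1 (fully open) to 1 (shut). In form: [tx, ty, tz, twist, jaw, tx, ty, tz, twist, jaw, ...]. A call has 1 to 5 rows; each row shifts and turns the commanded pose from where the row before left it, along the tool's axes as they then stand; what a row does not reach is not made up. A row lasts 1/10 s, in which the tool goes at most 50 mm and 8.59 degrees, less where a joint would pass 70% of its speed; a pose out of reach is approached as far as the arm can. A call with a number of a shift or a turn outside -1 to 1 is refused whole. A call with a gripper value outside its range is refused whole. The fingers move at their own pace and stop on an object; "squeeze" is the grip in N (left out, the last holds). Time passes only in rows, so rows that do not move let the fingers close. It gives the time, the measured TCP pose, the force, the opening and the grip force at its end, in the units of the state.
- manip.read_state(): the state, without advancing time (a new reading comes with each control period).
- imaging.grab_frame(name): name is "side" or "top"; returns a dict with "pixels" (420x560x3 uint8, blue, green, red), "depth" (420x560 float32, m along the optical axis (not along the pixel's ray), 0 where there is no reading), "vfov" (degrees; the focal length in pixels is half the picture's height over the tangent of half this angle, whatever the lens; pixels are square), "cx", "cy" (the principal point, pixels), "k1" (the pictures are not rectified: a ray, as slopes to the right and down, at radius r is drawn at 1 + k1 r^2 times it, then the intrinsics apply), "R" (3x3) and "t" (3): a world point X has camera coordinates R X + t. Camera axes: x right, y down, z forward; pixel columns grow to the right and rows downward; lengths in m; the calibration is good to about 2 mm. A picture is of the moment at which its call begins.
- manip.finish_job(): hands the job in; it is judged then, once.
Trained networks look in the newest picture that a camera, given by its name, has taken for a name from the list of things; names that differ only in an ending like _2 or _b are one class to them, and where a whole thing is asked for, a point or a joint stands for the part that bears it (a point fixed in the world has none). Each returns a list of dicts, best first, with "confidence" (0 to 1); they miss things now and then, are a little off and sometimes report something else, mostly with a low value. They report only what shows in the picture. A call takes as long as a camera call. They do not tell look-alikes from the thing itself.
- imaging.recognise(label, camera): "position" ([row, column] in pixels, amid what is visible of it).
- imaging.silhouettes(label, camera): "pixels" (420x560 bool, what is visible of it) and "position" ([row, column] in pixels, amid what is visible of it).
The state is a dict: "t": time; "qpos": joint angles; "joint_vel": joint speeds; "joint_efforts": joint torques, N m; "position": TCP position; "tcp_rot": TCP orientation; "contact_force": force on the tool from outside, world axes, zero at the start; "torque": the same for the moment, N m; "finger_gap": finger opening in m; "gripper_force": force on a finger pad.
Only numpy, scipy, OpenCV 4.12 (cv2) and the standard library are available. Lean on these libraries where they do the work, as an engineer would, in place of code of your own. Each camera call takes 0.05 s, during which the arm holds its last target. There are 200 camera calls.

### The job

The clear culture jar has been loaded with dishes. Put the orange lid on it so that it sits fully home in the mouth, then swing the steel clamp yoke over by its red handle until it is fully down on the lid, and let go. Leave the other things on the bench as they are.

Things in the scene. Friction and masses are not known exactly. Their poses are not given: they have to be found in the camera images.
- jar: Clear round jar, 114 mm outside, 106 mm inside diameter, rim 100 mm above the bench, fixed on a grey base plate 200 x 130 x 12 mm; amber dishes inside, their top 22 mm below the rim. Origin: on the jar's axis at bench level, z up. x points from the axis to the yoke's hinge (two aluminium posts, on the side away from the robot, give or take 40 degrees of world x); y runs along the hinge pin.
- jar_mouth (a point): Centre of the jar's open mouth, at rim height (100 mm above the bench), on the jar's axis.
- lid: Loose round lid, 0.2 kg, right way up on the bench: black plug 96 mm diameter x 10 mm below, orange flange 122 mm diameter x 10 mm, black round knob 36 mm diameter x 30 mm on top. Origin: centre of the plug's underside, z up. Home on the jar, the plug is in the mouth (5 mm play all round), the flange on the rim, the origin on the jar's axis 90 mm above the bench. Its yaw does not matter.
- lid_knob (a point): Centre of the top of the lid's knob, 50 mm above the lid's origin.
- yoke_hinge (a point): Middle of the yoke's hinge pin: 78 mm from the jar's axis along the jar's x, 116 mm above the bench.
- yoke_handle (a point): Middle of the yoke's red cross handle, a round bar 14 mm diameter, 110 mm long, parallel to the hinge pin and 175 mm from it. Two steel rods, 10 mm diameter, 32 mm either side of the middle, join it to the hinge and pass either side of the lid's knob. When down, the handle is at jar x = -97 mm, 116 mm above the bench, clear of the jar.
- yoke (a joint): Angle a of the clamp yoke, rad: 0 is fully down, level, rods within 1 mm of the flange; pi/2 is upright; starts at 1.72 to 1.85, leaning away from the jar; stop at 1.95. The handle is at jar x = 78 - 175 cos(a) mm, height 116 + 175 sin(a) mm. Stiff hinge: it stays where it is left, takes 1 to 3 N at the handle, and cannot go fully down unless the lid is home.
- dish_a: Bystander: loose covered amber culture dish, 94 mm diameter, 16 mm high, to the robot's left. Origin: centre of its underside.
- dish_b: Bystander: another such dish, beyond the jar and lid. Origin: centre of its underside.
- dish_c: Bystander: another such dish, beyond the jar and lid. Origin: centre of its underside.
- bottle: Bystander: loose white bottle with blue cap, 64 mm diameter, 170 mm high, to the robot's right. Origin: centre of its underside.
- pot: Bystander: loose clear pot with red cap, 60 mm diameter, 70 mm high, beyond the jar and lid. Origin: centre of its underside.
- marker: Bystander: loose black marker pen, 16 mm diameter and about 130 mm long, to the robot's right. Origin: its underside at mid length as it was laid; it turns with the pen as it rolls.
Not all that is in view belongs to the job. There is more than one size of the lid; the one meant has the size given above.

How it is judged:
On the way, in this order (a step that is already met when the one before it is completed fails the run):
1. the lid is home in the jar's mouth while the yoke is still up (more than 1 rad) (horizontal distance between lid and jar_mouth below 0.008 m and z of lid in the frame of jar between 0.085 and 0.0935 m and angle between lid's own z axis and vertical below 0.06 rad and value of joint yoke above 1 rad), for 0.2 s.
2. the yoke is fully down over the lid (less than 0.06 rad) (value of joint yoke below 0.06 rad), for 0.2 s.
At the end, for the whole second after the job is handed in: The lid, right way up and at rest, sits in the jar's mouth: within 8 mm of the jar's axis, its origin 85 to 93.5 mm above the bench, tilted less than 0.06 rad; and the yoke is down over it, its joint below 0.06 rad (horizontal distance between lid and jar_mouth below 0.008 m and z of lid in the frame of jar between 0.085 and 0.0935 m and angle between lid's own z axis and vertical below 0.06 rad and value of joint yoke below 0.06 rad and linear speed of lid below 0.02 m/s); the robot touches nothing.
It fails at once if a bystander dish, bottle, pot or marker is moved more than 30 mm (distance of any of dish_a, dish_b, dish_c, bottle, pot, marker from where it was at the start of the episode above 0.03 m).
It also fails if it takes over 64 s, if anything falls off the work surface, if the arm or the gripper's body presses on something with over 40 N, if the wrist force passes 120 N, or if a joint passes its speed limit or range.

## Working session

There is one attempt and no reset: what is moved stays moved. The work goes in short steps, Python scripts to look and compute and a tool call to move; the robot and the scene stay as the last step left them, time stands still between calls to the robot, and variables do not carry over. Pictures are saved under pics/ and viewed, at most 10 in all, crops included, and the job is handed in when it is done.

Besides the shell and the picture viewer there is one more tool, called after "Request:" by a JSON object that holds its "op" and its "data", one argument or row to a line. play_rows: Moves the arm, as the interface text tells. Its arguments: {"type":"object","properties":{"steps":{"type":"array","items":{"type":"number"}},"squeeze":{"type":"number"}},"required":["steps"]}

```bash
mkdir -p pics
cat > h.py <<'E'
import numpy as np, cv2
from workcell import manip, imaging
def K(f):
    F=210/np.tan(np.radians(f["vfov"])/2); return np.array([[F,0,f["cx"]],[0,F,f["cy"]],[0,0,1.]])
def cloud(f):
    h,w=f["depth"].shape; v,u=np.mgrid[:h,:w]
    p=np.stack([u,v],-1).reshape(-1,1,2).astype(float)
    n=cv2.undistortPoints(p,K(f),np.array([f["k1"],0,0,0.]),None,None,None) .reshape(h,w,2)
    d=f["depth"]; c=np.dstack([n[...,0]*d,n[...,1]*d,d])
    X=(c-np.asarray(f["t"]))@np.asarray(f["R"]); X[d==0]=np.nan
    return X
def proj(f,X):
    r,_=cv2.Rodrigues(np.asarray(f["R"])); p,_=cv2.projectPoints(np.atleast_2d(np.float64(X)),r,np.asarray(f["t"]),K(f),np.array([f["k1"],0,0,0.])); return p.reshape(-1,2)
E
python3 - <<'E'
from h import *
print(manip.read_state())
for c in("top","side"):
    f=imaging.grab_frame(c); cv2.imwrite(f"pics/{c}1.png",f["pixels"]); X=cloud(f); print(c,f["k1"],f["vfov"],f["R"],f["t"])
    for n in("lid","lid_knob","jar","yoke_handle","yoke","dish_a","bottle","pot","marker"):
        for r in imaging.silhouettes(n,c)[:4]:
            m=r["pixels"]; P=X[m]; print(n,round(r["confidence"],2),np.round(r["position"]),m.sum(),np.round(np.nanmedian(P,0),3),np.round(np.nanmin(P,0),3),np.round(np.nanmax(P,0),3))
E
```

```text
{'t': 0.0, 'qpos': array([ 1.00990402,  0.47779361,  0.02232879,  1.55641231, -0.01150075,
        1.10926077, -0.08307137]), 'joint_vel': array([ 0.00097375, -0.00236541,  0.00122571,  0.00205798, -0.00119561,
       -0.00049049, -0.00142765]), 'joint_efforts': array([ 1.32642723e-03, -5.82842910e+01,  1.53518837e+00, -2.72605222e+01,
       -5.41751913e-02,  1.70781277e-02,  1.58352186e-04]), 'position': array([ 0.2950578 , -0.60649457,  0.24070234]), 'tcp_rot': array([-3.05977619e+00, -7.04901239e-01,  8.02185067e-04]), 'contact_force': array([-0.25285467,  0.05001641, -0.07616198]), 'torque': array([-0.00205065, -0.02893   ,  0.04022065]), 'gripper_force': 0.0, 'finger_gap': 0.0878935616591451}
top 0.01784737023666989 54.51767901380714 [[ 3.78837068e-03 -9.99992663e-01  5.68453769e-04]
 [-9.81147874e-01 -3.82681691e-03 -1.93220609e-01]
 [ 1.93221367e-01  1.74254086e-04 -9.81155173e-01]] [0.07612516 0.54299049 1.15118145]
lid 0.61 [315. 224.] 863 [0.251 0.256 0.015] [ 0.205  0.211 -0.004] [0.296 0.307 0.045]
lid 0.58 [243. 178.] 751 [0.445 0.409 0.015] [0.401 0.364 0.001] [0.491 0
[... 2597 characters left out ...]
[ 0.714  0.15  -0.004] [0.821 0.266 0.023]
dish_a 0.67 [233. 358.] 339 [ 0.776 -0.025  0.015] [ 0.585 -0.223 -0.004] [0.83  0.031 0.288]
dish_a 0.63 [240. 340.] 505 [ 0.592 -0.143  0.189] [ 0.211 -0.537 -0.005] [0.777 0.065 0.584]
dish_a 0.29 [214. 287.] 200 [0.572 0.172 0.021] [0.532 0.122 0.006] [0.602 0.235 0.055]
bottle 0.57 [328. 393.] 835 [ 0.612 -0.455  0.097] [ 0.593 -0.477 -0.005] [ 0.743 -0.364  0.175]
bottle 0.53 [230. 360.] 348 [ 0.777 -0.022  0.015] [ 0.583 -0.225 -0.007] [0.822 0.054 0.295]
bottle 0.41 [250. 343.] 358 [ 0.583 -0.15   0.184] [ 0.282 -0.529 -0.001] [ 0.659 -0.005  0.63 ]
pot 0.58 [267. 395.] 361 [ 0.764 -0.227  0.049] [ 0.744 -0.248  0.001] [ 0.803 -0.19   0.075]
```

View pics/top1.png

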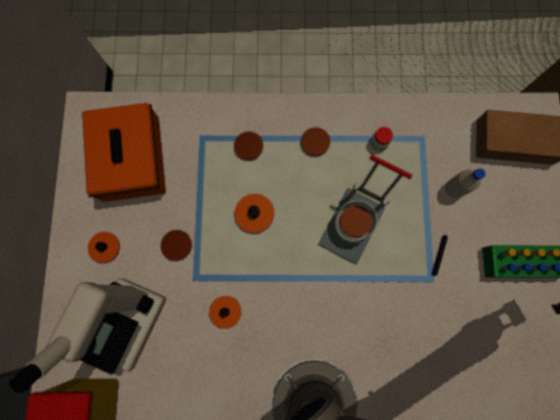

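View pics/side1.png

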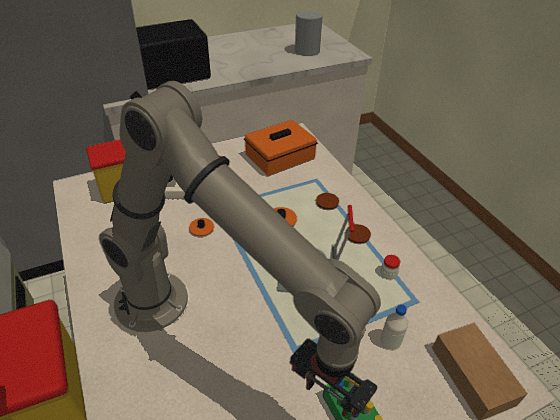

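Three orange lids show up: (213,254), (246,103) and (312,225). The orange box at (150,120) could also be mistaken for one. Only (213,254) is about 120 mm wide with its flange top at 20 mm, so I choose it. I'll check it in a close crop and measure it along with the jar and yoke.

Run:
```python
from h import *
from scipy.optimize import least_squares
f=imaging.grab_frame("top"); X=cloud(f); I=f["pixels"]
cv2.imwrite("pics/crop.png",cv2.resize(I[130:290,200:440],None,fx=3,fy=3,interpolation=cv2.INTER_CUBIC))
hsv=cv2.cvtColor(I,cv2.COLOR_BGR2HSV); h,s,v=hsv[...,0],hsv[...,1],hsv[...,2]
def reg(a,b,c,d):
    m=np.zeros(h.shape,bool); m[a:b,c:d]=1; return m
for n,(a,b,c,d) in dict(big=(185,245,225,285),l2=(225,270,80,125),l3=(290,335,205,250)).items():
    m=reg(a,b,c,d)&(s>170)&(h<20)&(v>90); P=X[m]; 
    (cx,cy),r=cv2.minEnclosingCircle(P[np.abs(P[:,2]-np.nanmedian(P[:,2]))<.008][:,:2].astype(np.float32)); print(n,m.sum(),np.nanmedian(P,0),cx,cy,2*r)
m=reg(185,245,225,285)&(v<60); P=X[m]; k=P[P[:,2]>.04]; print("knob",len(k),np.median(k,0),(k.min(0)+k.max(0))/2,np.ptp(k,axis=0))
# handle
m=reg(145,185,360,420)&((h<6)|(h>174))&(s>150); P=X[m]; P=P[P[:,2]>.2]; c=P.mean(0); w=np.linalg.svd(P-c)[2][0]; t=(P-c)@w; print("handle",len(P),c+w*(t.min()+t.max())/2,w,np.ptp(t),"zmax",P[:,2].max(),np.median(P,0))
# dishes inside
m=reg(185,250,325,385)&(np.abs(X[...,2]-.078)<.006)&(h<15)&(s>120); P=X[m][:,:2].astype(np.float32); print("dishes",len(P),cv2.minEnclosingCircle(P),P.mean(0))
# jar points near rim, plate points
q=X[185:275,310:400].reshape(-1,3); r=q[(q[:,2]>.092)&(q[:,2]<.106)]; print("rim",len(r),r.min(0),r.max(0))
p=q[np.abs(q[:,2]-.012)<.005]; print("plate",len(p),cv2.minAreaRect(p[:,:2].astype(np.float32)))
np.save("top.npy",X)
```

```text
big 1030 [0.54269594 0.17425198 0.01965463] 0.5438830852508545 0.1755196452140808 0.11993272602558136
l2 624 [0.43890705 0.62106326 0.01440132] 0.4404122829437256 0.6241691708564758 0.09283676743507385
l3 686 [0.25125527 0.25354222 0.0148055 ] 0.25187018513679504 0.2557808458805084 0.09134800732135773
knob 107 [0.54236258 0.17597337 0.0489077 ] [0.54259288 0.17463888 0.04801468] [0.03275929 0.03277428 0.01555968]
handle 193 [ 0.6057768  -0.17192808  0.29475947] [-0.47715933 -0.8787599   0.01000062] 0.1067455645713741 zmax 0.3000198030714259 [ 0.60579196 -0.17272016  0.29470409]
dishes 764 ((0.5112409591674805, -0.12360753118991852), 0.04666348174214363) [ 0.5100819  -0.12349061]
rim 220 [ 0.45421552 -0.19944075  0.09261328] [ 0.59526704 -0.06798033  0.10550814]
plate 1329 ((0.5014247894287109, -0.13470083475112915), (0.267470121383667, 0.2731574773788452), 0.26796582341194153)
```

View pics/crop.png

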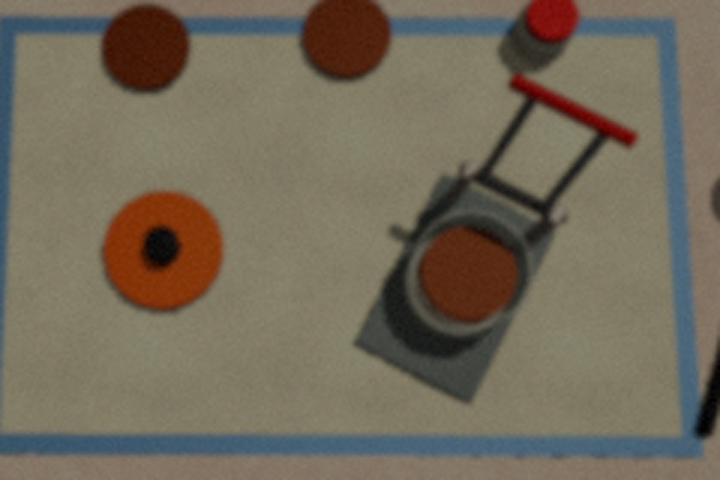

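The crop confirms the wide lid with its knob at crop (160,247). The jar's rim circle is at crop (465,275) with the yoke leaning away to the upper right. Next I'll fit the rim more exactly.

Run:
```python
from h import *
from scipy.optimize import least_squares
P=[]
for i in range(4):
    f=imaging.grab_frame("top"); P.append(cloud(f)[180:285,305:405].reshape(-1,3))
P=np.concatenate(P); 
r=P[(P[:,2]>.094)&(P[:,2]<.106)][:,:2]; c0=np.array([.509,-.121]); d=np.linalg.norm(r-c0,axis=1); print(np.histogram(d,np.arange(.02,.11,.005)))
r=r[(d>.045)&(d<.066)]; e=least_squares(lambda p:np.linalg.norm(r-p,axis=1)-.055,c0,loss="soft_l1",f_scale=.002); print("rim",len(r),e.x,np.std(e.fun)); 
a=np.degrees(np.arctan2(*(r-e.x).T[::-1])); print(np.histogram(a,np.arange(-180,181,45))[0])
p=P[np.abs(P[:,2]-.012)<.0035]
# handle angle
hs=[]
for i in range(3):
    f=imaging.grab_frame("top"); X=cloud(f); hsv=cv2.cvtColor(f["pixels"],cv2.COLOR_BGR2HSV); m=((hsv[...,0]<6)|(hsv[...,0]>174))&(hsv[...,1]>150); m[:,:360]=0;m[:,420:]=0;m[:145]=0;m[185:]=0
    Q=X[m]; Q=Q[Q[:,2]>.25]; c=Q.mean(0); w=np.linalg.svd(Q[:,:2]-c[:2])[2][0]; t=(Q-c)[:,:2]@w; hs.append(np.r_[c[:2]+w*(t.min()+t.max())/2,np.percentile(Q[:,2],[50,80]),np.degrees(np.arctan2(*w[::-1]))])
print(np.array(hs))
I=f["pixels"].copy()
for c,col in ((e.x,(0,255,0)),(np.array([.5057,-.1177]),(255,0,0))):
    th=np.linspace(0,6.28,100); q=proj(f,np.c_[c[0]+.055*np.cos(th),c[1]+.055*np.sin(th),0*th+.1])
    B=cv2.resize(I[180:270,310:400],None,fx=6,fy=6,interpolation=cv2.INTER_CUBIC) if col==(0,255,0) else B
    for u in q: cv2.circle(B,tuple(int(z) for z in ((u-[310,180]+.5)*6)),1,col,-1)
cv2.imwrite("pics/rim.png",B)
```

```text
(array([  0,   0,   0,   0,   0,  11, 435, 351,   3,   0,   0,   0,  23,
        20,   0,   0,   0]), array([0.02 , 0.025, 0.03 , 0.035, 0.04 , 0.045, 0.05 , 0.055, 0.06 ,
       0.065, 0.07 , 0.075, 0.08 , 0.085, 0.09 , 0.095, 0.1  , 0.105]))
rim 800 [ 0.51012686 -0.12333852] 0.0013104518451763907
[ 98  98 113 110  89  82 103 107]
[[   0.60571645   -0.17203549    0.29475958    0.29661778 -117.93538144]
 [   0.60576231   -0.17197961    0.29488307    0.29638552 -118.14160173]
 [   0.60586677   -0.17167612    0.29489812    0.29643355 -118.49504889]]
```

View pics/rim.png

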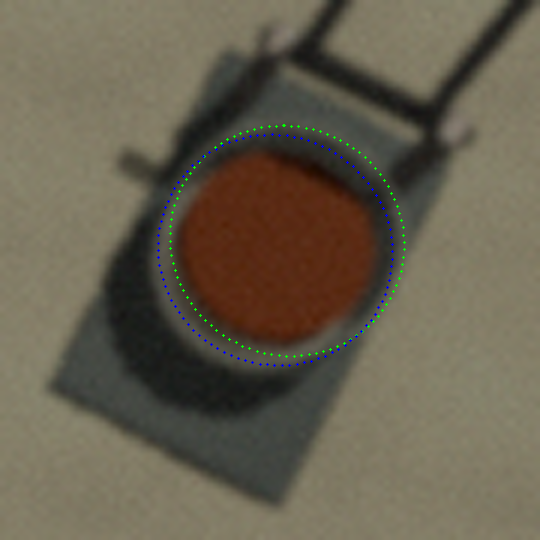

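The rim fit lands on the jar at (0.510, -0.1233) with yaw about -28°. The lid is at (0.5425, 0.175). I'll move above the lid now and turn afterwards.

Request:
{"op": "play_rows", "data": {
  "steps": [0.565, -0.595, 0, 0, -1, 0.565, -0.595, 0, 0, -1, 0.565, -0.595, 0, 0, -1, 0.565, -0.595, 0, 0, -1, 0.565, -0.595, 0, 0, -1],
  "squeeze": 25
}}

```text
t: 1.9
position: [0.3576, -0.4099, 0.2418]
tcp_rot: [3.061, 0.705, 0.0]
contact_force: [0.7, -0.3, 0.5]
finger_gap: 0.0879
gripper_force: 0.0
```

Request:
{"op": "play_rows", "data": {
  "steps": [0.565, -0.595, 0, 0, -1, 0.565, -0.595, 0, 0, -1, 0.565, -0.595, 0, 0, -1, 0.565, -0.595, 0, 0, -1, 0.565, -0.595, 0, 0, -1]
}}

```text
t: 2.4
position: [0.4195, -0.2144, 0.242]
tcp_rot: [3.061, 0.705, 0.001]
contact_force: [0.7, -0.5, 0.2]
finger_gap: 0.0878
gripper_force: 0.0
```

Request:
{"op": "play_rows", "data": {
  "steps": [0.565, -0.595, 0, 0, -1, 0.565, -0.595, 0, 0, -1, 0.565, -0.595, 0, 0, -1, 0.565, -0.595, 0, 0, -1, 0.565, -0.595, 0, 0, -1]
}}

```text
t: 2.9
position: [0.4815, -0.0188, 0.242]
tcp_rot: [3.061, 0.705, 0.001]
contact_force: [-0.5, -0.5, -0.5]
finger_gap: 0.0878
gripper_force: 0.0
```

Request:
{"op": "play_rows", "data": {
  "steps": [0.565, -0.595, 0, 0, -1, 0.565, -0.595, 0, 0, -1, 0.565, -0.595, 0, 0, -1, 0.565, -0.595, 0, 0, -1, 0, 0, 0, 0, -1]
}}

```text
t: 3.4
position: [0.5312, 0.1427, 0.2421]
tcp_rot: [-3.055, -0.716, -0.003]
contact_force: [-0.6, 0.2, -0.2]
finger_gap: 0.0875
gripper_force: 0.0
```

Request:
{"op": "play_rows", "data": {
  "steps": [0, 0, 0, -0.19, -1, 0, 0, 0, -0.19, -1, 0, 0, 0, -0.19, -1, 0, 0, 0, -0.19, -1, 0, 0, 0, -0.19, -1]
}}

```text
t: 3.9
position: [0.5307, 0.1353, 0.2417]
tcp_rot: [2.589, 1.779, -0.0]
contact_force: [-0.3, -0.8, 0.8]
finger_gap: 0.0878
gripper_force: 0.0
```

Request:
{"op": "play_rows", "data": {
  "steps": [0, 0, 0, -0.19, -1, 0, 0, 0, -0.19, -1, 0, 0, 0, -0.19, -1, 0, 0, 0, -0.19, -1, 0, 0, 0, -0.19, -1]
}}

```text
t: 4.4
position: [0.5307, 0.1353, 0.2417]
tcp_rot: [1.762, 2.6, -0.001]
contact_force: [0.2, -0.5, -0.5]
finger_gap: 0.0877
gripper_force: 0.0
```

Request:
{"op": "play_rows", "data": {
  "steps": [0, 0, 0, -0.19, -1, 0, 0, 0, -0.19, -1, 0, 0, 0, -0.19, -1, 0, 0, 0, -0.19, -1, 0, 0, 0, -0.14, -1]
}}

```text
t: 4.9
position: [0.5307, 0.1352, 0.2416]
tcp_rot: [0.754, 3.05, -0.001]
contact_force: [0.3, 0.6, 0.1]
finger_gap: 0.0874
gripper_force: 0.0
```

Request:
{"op": "play_rows", "data": {
  "steps": [0.08, 0.405, 0, 0, -1, 0.08, 0.405, 0, 0, -1, 0, 0, 0.8, 0, -1, 0, 0, 0.8, 0, -1, 0, 0, 0.8, 0, -1]
}}

```text
t: 5.4
position: [0.543, 0.1748, 0.1205]
tcp_rot: [0.762, 3.047, -0.0]
contact_force: [0.1, 0.4, 0.1]
finger_gap: 0.0881
gripper_force: 0.0
```

Request:
{"op": "play_rows", "data": {
  "steps": [0, 0, 0.4, 0, -1, 0, 0, 0.4, 0, -1, 0, 0, 0, 0, -1]
}}

```text
t: 5.7
position: [0.5411, 0.1739, 0.0792]
tcp_rot: [-0.761, -3.044, 0.005]
contact_force: [-0.6, -0.2, 0.3]
finger_gap: 0.0879
gripper_force: 0.0
```

Run:
```python
from h import *
s=manip.read_state(); print(s["position"],s["tcp_rot"],s["contact_force"])
f=imaging.grab_frame("top"); X=cloud(f); I=f["pixels"]
g=imaging.grab_frame("side"); 
cv2.imwrite("pics/app.png",np.hstack([cv2.resize(I[150:290,180:320],(400,400)),cv2.resize(g["pixels"][140:280,220:360],(400,400))]))
```

```text
[0.54111554 0.17394507 0.07918897] [-0.76125447 -3.04406384  0.00497131] [-0.57087245 -0.18757674  0.33218499]
```

View pics/app.png

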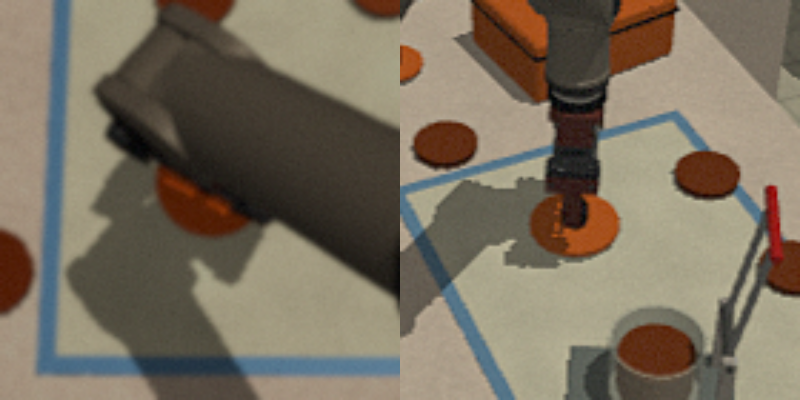

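The top view is blocked by the arm. The side view shows the gripper centred above the big lid and a clear view of the jar, so I'll cross-check the jar position from there.

Request:
{"op": "play_rows", "data": {
  "steps": [0, 0, 0.38, 0, -1, 0, 0, 0.38, 0, -1, 0, 0, 0, 0, -1]
}}

```text
t: 6.1
position: [0.5423, 0.1749, 0.0433]
tcp_rot: [-0.762, -3.047, 0.002]
contact_force: [-0.3, -0.6, 0.0]
finger_gap: 0.0876
gripper_force: 0.0
```

Run:
```python
from h import *
from scipy.optimize import least_squares
print({k:np.round(manip.read_state()[k],4) for k in("position","tcp_rot","contact_force")})
R=[];L=[]
for i in range(3):
    f=imaging.grab_frame("side"); X=cloud(f); P=X.reshape(-1,3)
    R.append(P[(np.abs(P[:,2]-.1)<.005)&(np.hypot(P[:,0]-.51,P[:,1]+.123)<.066)][:,:2])
    h=cv2.cvtColor(f["pixels"],cv2.COLOR_BGR2HSV).reshape(-1,3); L.append(P[(np.abs(P[:,2]-.02)<.004)&(np.hypot(P[:,0]-.5425,P[:,1]-.175)<.07)&(h[:,1]>150)&(h[:,0]<20)][:,:2])
R=np.concatenate(R);L=np.concatenate(L)
e=least_squares(lambda p:np.linalg.norm(R-p,axis=1)-.055,[.51,-.123],loss="soft_l1",f_scale=.002); print("rim",len(R),e.x,e.fun.std(),np.histogram(np.degrees(np.arctan2(*(R-e.x).T[::-1])),np.arange(-180,181,45))[0])
print("lid",len(L),cv2.minEnclosingCircle(L.astype(np.float32)))
```

```text
{'position': array([0.5423, 0.1749, 0.0433]), 'tcp_rot': array([-7.6190e-01, -3.0469e+00,  1.8000e-03]), 'contact_force': array([-0.3039, -0.6079,  0.0206])}
rim 420 [ 0.50931914 -0.12179332] 0.0020656566286116245 [58 68 53 38 61 56 51 35]
lid 802 ((0.5437710285186768, 0.1750294417142868), 0.06338908523321152)
```

Request:
{"op": "play_rows", "data": {
  "steps": [0, 0, 0, 0, 1, 0, 0, 0, 0, 1, 0, 0, 0, 0, 1, 0, 0, 0, 0, 1, 0, 0, 0, 0, 1],
  "squeeze": 30
}}

```text
t: 6.75
position: [0.5427, 0.1756, 0.0437]
tcp_rot: [0.762, 3.048, 0.0]
contact_force: [0.5, -0.0, -0.8]
finger_gap: 0.0513
gripper_force: 0.0
```

Request:
{"op": "play_rows", "data": {
  "steps": [0, 0, 0, 0, 1, 0, 0, 0, 0, 1, 0, 0, -0.6, 0, 1, 0, 0, -0.6, 0, 1, 0, 0, -0.6, 0, 1]
}}

```text
t: 7.25
position: [0.542, 0.1754, 0.1341]
tcp_rot: [-0.761, -3.047, 0.001]
contact_force: [0.7, -0.8, -1.5]
finger_gap: 0.0356
gripper_force: 30.0
```

Request:
{"op": "play_rows", "data": {
  "steps": [0, 0, -0.6, 0, 1, 0, 0, -0.6, 0, 1, 0, 0, 0, 0, 1, 0, 0, 0, 0, 1]
}}

```text
t: 7.65
position: [0.5426, 0.1752, 0.1934]
tcp_rot: [0.762, 3.047, -0.001]
contact_force: [0.8, -0.2, -1.2]
finger_gap: 0.0353
gripper_force: 30.0
```

Request:
{"op": "play_rows", "data": {
  "steps": [-0.22, -0.56, 0, 0, 1, -0.22, -0.56, 0, 0, 1, -0.22, -0.56, 0, 0, 1, -0.22, -0.56, 0, 0, 1, -0.22, -0.56, 0, 0, 1]
}}

```text
t: 8.15
position: [0.5238, 0.0246, 0.1916]
tcp_rot: [-0.761, -3.045, 0.002]
contact_force: [0.6, -0.0, -2.1]
finger_gap: 0.0354
gripper_force: 30.0
```

Request:
{"op": "play_rows", "data": {
  "steps": [-0.22, -0.56, 0, 0, 1, -0.22, -0.56, 0, 0, 1, -0.22, -0.56, 0, 0, 1, -0.22, -0.56, 0, 0, 1, -0.12, -0.26, 0, 0, 1]
}}

```text
t: 8.65
position: [0.5088, -0.1108, 0.1916]
tcp_rot: [-0.766, -3.043, 0.002]
contact_force: [0.4, -1.4, -1.8]
finger_gap: 0.0354
gripper_force: 30.0
```

Request:
{"op": "play_rows", "data": {
  "steps": [-0.12, -0.26, 0, 0, 1, 0, 0, 0, 0, 1, 0, 0, 0, 0, 1]
}}

```text
t: 8.95
position: [0.51, -0.1207, 0.1934]
tcp_rot: [-0.76, -3.048, -0.001]
contact_force: [-0.3, -0.0, -1.0]
finger_gap: 0.0357
gripper_force: 30.0
```

Run:
```python
from h import *
print({k:np.round(manip.read_state()[k],4) for k in("position","tcp_rot","contact_force")})
g=imaging.grab_frame("side"); X=cloud(g); P=X.reshape(-1,3); h=cv2.cvtColor(g["pixels"],cv2.COLOR_BGR2HSV).reshape(-1,3)
m=(P[:,2]>.14)&(P[:,2]<.185)&(np.hypot(P[:,0]-.51,P[:,1]+.122)<.08)&(h[:,1]>150)&(h[:,0]<20)
L=P[m]; print("z",np.percentile(L[:,2],[5,50,95])); L=L[L[:,2]>np.percentile(L[:,2],60)-.004][:,:2]; print(len(L),cv2.minEnclosingCircle(L.astype(np.float32)))
cv2.imwrite("pics/place.png",cv2.resize(g["pixels"][150:350,260:460],(600,600),interpolation=cv2.INTER_CUBIC))
```

```text
{'position': array([ 0.51  , -0.1207,  0.1934]), 'tcp_rot': array([-7.5990e-01, -3.0479e+00, -1.4000e-03]), 'contact_force': array([-0.3445, -0.0064, -1.0142])}
z [0.1646572  0.1693686  0.17323474]
521 ((0.507652997970581, -0.12285880744457245), 0.06204383075237274)
```

View pics/place.png

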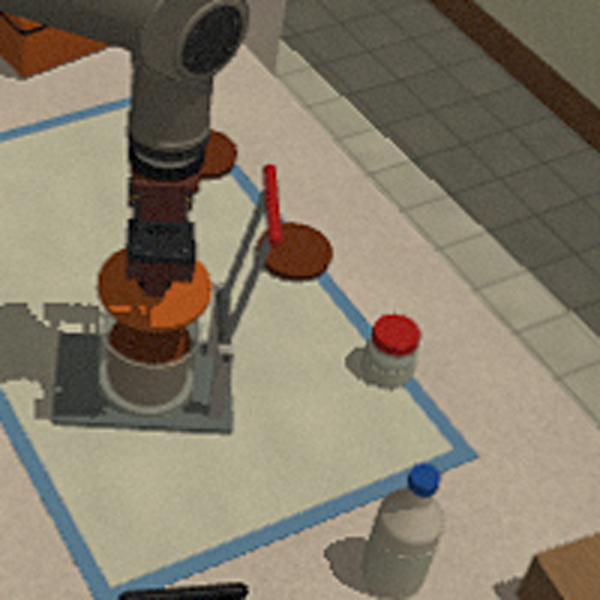

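The side view shows the lid held level over the jar mouth, clear of the yoke. Lowering it now.

Request:
{"op": "play_rows", "data": {
  "steps": [0, -0.02, 0.3, 0, 1, 0, 0, 0.3, 0, 1, 0, 0, 0.2, 0, 1, 0, 0, 0, 0, 1]
}}

```text
t: 9.4
position: [0.508, -0.1223, 0.1514]
tcp_rot: [-0.759, -3.044, -0.0]
contact_force: [-0.7, -0.5, -1.0]
finger_gap: 0.0353
gripper_force: 30.0
```

Request:
{"op": "play_rows", "data": {
  "steps": [0, 0, 0.1, 0, 1, 0, 0, 0.1, 0, 1, 0, 0, 0.08, 0, 1, 0, 0, 0, 0, 1, 0, 0, 0, 0, 1]
}}

```text
t: 9.9
position: [0.5095, -0.1228, 0.1397]
tcp_rot: [0.762, 3.048, 0.0]
contact_force: [-0.8, 0.5, -2.1]
finger_gap: 0.0352
gripper_force: 30.0
```

Request:
{"op": "play_rows", "data": {
  "steps": [0, 0, 0.05, 0, 1, 0, 0, 0.05, 0, 1, 0, 0, 0, 0, 1]
}}

```text
t: 10.2
position: [0.5092, -0.1229, 0.1344]
tcp_rot: [-0.762, -3.047, 0.0]
contact_force: [0.3, -0.3, -1.9]
finger_gap: 0.0356
gripper_force: 30.0
```

Request:
{"op": "play_rows", "data": {
  "steps": [0, 0, 0.03, 0, 1, 0, 0, 0.02, 0, 1, 0, 0, 0, 0, 1, 0, 0, 0, 0, 1]
}}

```text
t: 10.6
position: [0.5096, -0.1228, 0.1336]
tcp_rot: [0.762, 3.047, -0.002]
contact_force: [-5.8, -0.1, 13.0]
finger_gap: 0.0355
gripper_force: 30.0
```

Request:
{"op": "play_rows", "data": {
  "steps": [0, 0, 0, 0, -1, 0, 0, 0, 0, -1, 0, 0, 0, 0, -1, 0, 0, 0, 0, -1, 0, 0, 0, 0, -1]
}}

```text
t: 11.1
position: [0.5094, -0.1228, 0.132]
tcp_rot: [-0.762, -3.048, -0.0]
contact_force: [0.2, 0.0, 0.2]
finger_gap: 0.0723
gripper_force: 0.0
```

Request:
{"op": "play_rows", "data": {
  "steps": [0, 0, -0.4, 0, -1, 0, 0, -0.6, 0, -1, 0, 0, -0.6, 0, -1, 0, 0, -0.6, 0, -1, 0, 0, 0, 0, -1]
}}

```text
t: 11.6
position: [0.5118, -0.1227, 0.246]
tcp_rot: [0.76, 3.041, -0.0]
contact_force: [0.8, -0.3, 0.7]
finger_gap: 0.0875
gripper_force: 0.0
```

Run:
```python
from h import *
s=manip.read_state();print({k:np.round(s[k],4) for k in("position","tcp_rot","qpos")})
g=imaging.grab_frame("side"); X=cloud(g); P=X.reshape(-1,3); h=cv2.cvtColor(g["pixels"],cv2.COLOR_BGR2HSV).reshape(-1,3)
m=(P[:,2]>.08)&(P[:,2]<.14)&(np.hypot(P[:,0]-.51,P[:,1]+.122)<.08)&(h[:,1]>150)&(h[:,0]<20)
L=P[m]; L=L[L[:,2]>.102]; print("z",np.percentile(L[:,2],[5,50,95])); c=L.mean(0); print(len(L),cv2.minEnclosingCircle(L[:,:2].astype(np.float32)),np.linalg.lstsq(np.c_[L[:,:2]-c[:2],np.ones(len(L))],L[:,2],rcond=None)[0])
m=(P[:,2]>.22)&(P[:,2]<.32)&(np.hypot(P[:,0]-.6058,P[:,1]+.172)<.08)&(h[:,1]>150)&((h[:,0]<6)|(h[:,0]>174)); print("handle",np.median(P[m],0),P[m].max(0),P[m].min(0))
cv2.imwrite("pics/rel.png",cv2.resize(g["pixels"][150:350,260:460],(600,600),interpolation=cv2.INTER_CUBIC))
```

```text
{'position': array([ 0.5118, -0.1227,  0.246 ]), 'tcp_rot': array([ 7.6000e-01,  3.0413e+00, -2.0000e-04]), 'qpos': array([ 0.7864,  0.3253, -0.8086,  1.8673,  0.271 ,  1.0548,  0.9511])}
z [0.10496752 0.10967307 0.11369788]
716 ((0.5084511637687683, -0.12380818277597427), 0.06268777698278427) [-0.00081276  0.00923197  0.10976871]
handle [ 0.60094666 -0.1808861   0.29414285] [ 0.63344268 -0.12527963  0.2995065 ] [ 0.57725051 -0.22373521  0.27882228]
```

View pics/rel.png

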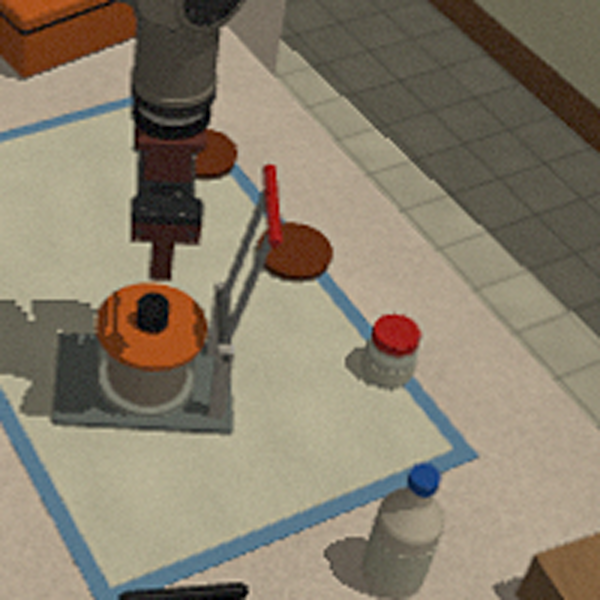

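The lid is home: level, with the flange top at 110 mm. Next I'll rise and turn 90° so the jaws straddle the handle.

Request:
{"op": "play_rows", "data": {
  "steps": [0, 0, -0.7, 0, -1, 0, 0, -0.7, 0, -1, 0, 0, -0.7, 0, -1, 0, 0, 0, 0.19, -1, 0, 0, 0, 0.19, -1]
}}

```text
t: 12.15
position: [0.5095, -0.123, 0.347]
tcp_rot: [1.215, 2.897, -0.0]
contact_force: [0.2, 0.7, 0.5]
finger_gap: 0.0878
gripper_force: 0.0
```

Request:
{"op": "play_rows", "data": {
  "steps": [0, 0, 0, 0.19, -1, 0, 0, 0, 0.19, -1, 0, 0, 0, 0.19, -1, 0, 0, 0, 0.19, -1, 0, 0, 0, 0.19, -1]
}}

```text
t: 12.65
position: [0.5088, -0.1229, 0.3456]
tcp_rot: [-2.186, -2.253, 0.002]
contact_force: [-0.5, -0.4, 0.5]
finger_gap: 0.0879
gripper_force: 0.0
```

Request:
{"op": "play_rows", "data": {
  "steps": [0, 0, 0, 0.19, -1, 0, 0, 0, 0.19, -1, 0, 0, 0, 0.19, -1, 0, 0, 0, 0.1, -1, 0, 0, 0, 0, -1]
}}

```text
t: 13.15
position: [0.5089, -0.1229, 0.3458]
tcp_rot: [-2.693, -1.615, 0.003]
contact_force: [-0.0, 0.5, -0.0]
finger_gap: 0.0882
gripper_force: 0.0
```

Run:
```python
from h import *
from scipy.spatial.transform import Rotation as Ro
s=manip.read_state();print({k:np.round(s[k],4) for k in("position","tcp_rot","qpos","contact_force")}); M=Ro.from_rotvec(s["tcp_rot"]).as_matrix(); print(M.round(3)); print("units",M.T@(np.array([.605,-.1725,.2885])-s["position"])/.05)
```

```text
{'position': array([ 0.5089, -0.1229,  0.3458]), 'tcp_rot': array([-2.693 , -1.6152,  0.0027]), 'qpos': array([ 0.6571,  0.1936, -0.6194,  1.744 ,  0.118 ,  1.2436, -0.4821]), 'contact_force': array([-0.0263,  0.4569, -0.036 ])}
[[ 0.471  0.882 -0.002]
 [ 0.882 -0.471  0.   ]
 [-0.001 -0.002 -1.   ]]
units [0.0302131  2.16546892 1.14065413]
```

Request:
{"op": "play_rows", "data": {
  "steps": [0.006, 0.433, 0, 0, -1, 0.006, 0.433, 0, 0, -1, 0.006, 0.433, 0, 0, -1, 0.006, 0.433, 0, 0, -1, 0.006, 0.433, 0, 0, -1]
}}

```text
t: 13.65
position: [0.6061, -0.173, 0.3459]
tcp_rot: [-2.691, -1.619, 0.002]
contact_force: [0.0, -0.2, 1.4]
finger_gap: 0.0875
gripper_force: 0.0
```

Request:
{"op": "play_rows", "data": {
  "steps": [0, 0, 0, 0, -1, 0, 0, 0.28, 0, -1, 0, 0, 0.28, 0, -1, 0, 0, 0.28, 0, -1, 0, 0, 0.28, 0, -1]
}}

```text
t: 14.15
position: [0.6047, -0.1721, 0.2895]
tcp_rot: [-2.693, -1.617, 0.002]
contact_force: [0.9, 0.1, -0.0]
finger_gap: 0.0879
gripper_force: 0.0
```

Request:
{"op": "play_rows", "data": {
  "steps": [0, 0, 0, 0, -1, 0, 0, 0, 0, -1]
}}

```text
t: 14.35
position: [0.6054, -0.1723, 0.2909]
tcp_rot: [-2.693, -1.617, 0.001]
contact_force: [0.7, -0.5, -0.2]
finger_gap: 0.0877
gripper_force: 0.0
```

Run:
```python
from h import *
g=imaging.grab_frame("side");f=imaging.grab_frame("top")
cv2.imwrite("pics/hand.png",np.hstack([cv2.resize(g["pixels"][180:280,290:390],(400,400),interpolation=cv2.INTER_CUBIC),cv2.resize(f["pixels"][120:240,310:430],(400,400),interpolation=cv2.INTER_CUBIC)]))
```

```text
(no output)
```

View pics/hand.png

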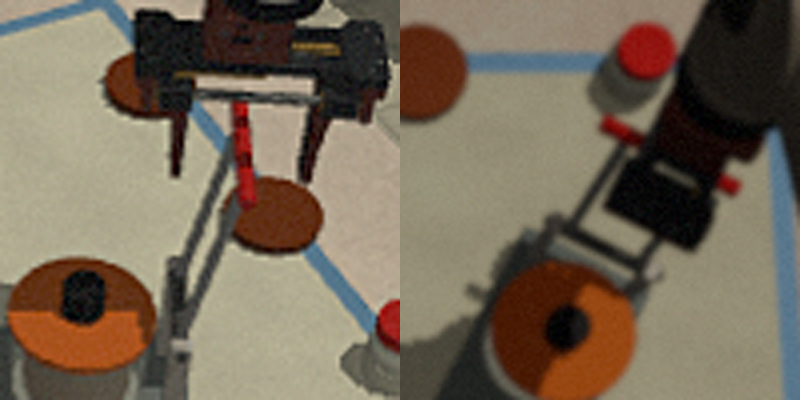

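The fingers straddle the red bar and the lid is still seated. Gripping now.

Request:
{"op": "play_rows", "data": {
  "steps": [0, 0, 0, 0, 1, 0, 0, 0, 0, 1, 0, 0, 0, 0, 1, 0, 0, 0, 0, 1, 0, 0, 0, 0, 1],
  "squeeze": 15
}}

```text
t: 14.95
position: [0.6057, -0.1724, 0.2912]
tcp_rot: [2.694, 1.617, 0.0]
contact_force: [0.2, 0.2, -0.2]
finger_gap: 0.0512
gripper_force: 0.0
```

Request:
{"op": "play_rows", "data": {
  "steps": [0, 0, 0, 0, 1, 0, 0, 0, 0, 1, 0, 0, 0, 0, 1, 0, 0, 0, 0, 1, 0, 0, 0, 0, 1]
}}

```text
t: 15.45
position: [0.6058, -0.1725, 0.2912]
tcp_rot: [2.693, 1.617, 0.0]
contact_force: [0.4, 0.8, 0.4]
finger_gap: 0.0139
gripper_force: 15.0
```

Run:
```python
from h import *
from scipy.spatial.transform import Rotation as Ro
s=manip.read_state(); p=s["position"]; print(p,s["finger_gap"],s["gripper_force"],s["qpos"])
M=Ro.from_rotvec(s["tcp_rot"]).as_matrix(); X=M[:,1]
J=np.array([.5097,-.1226]); d=(p[:2]-J)@X[:2]; print("jar x",d,"lateral",(p[:2]-J)@M[:2,0]); a0=np.arccos((.078-d)/.175); print("a",a0, "z model",.116+.175*np.sin(a0))
a=np.linspace(a0,0,26); y=-.175*np.cos(a); z=.175*np.sin(a); print(np.c_[np.diff(y),-np.diff(z)].round(5)/.05)
```

```text
[ 0.6057805  -0.17245184  0.29122971] 0.013850553607889617 15.001626312732697 [ 0.6000728   0.42124831 -0.57473569  1.58118985  0.23994854  1.21001644
 -0.50950205]
jar x 0.10823691413238073 lateral 0.0011987064030128183
a 1.7444501522858038 z model 0.28836800464051043
[[-2.418e-01 -3.380e-02]
 [-2.436e-01 -1.680e-02]
 [-2.442e-01  2.000e-04]
 [-2.436e-01  1.720e-02]
 [-2.418e-01  3.420e-02]
 [-2.388e-01  5.100e-02]
 [-2.346e-01  6.740e-02]
 [-2.294e-01  8.360e-02]
 [-2.230e-01  9.940e-02]
 [-2.156e-01  1.148e-01]
 [-2.070e-01  1.294e-01]
 [-1.974e-01  1.436e-01]
 [-1.870e-01  1.570e-01]
 [-1.756e-01  1.696e-01]
 [-1.634e-01  1.816e-01]
 [-1.502e-01  1.924e-01]
 [-1.364e-01  2.024e-01]
 [-1.220e-01  2.114e-01]
 [-1.070e-01  2.194e-01]
 [-9.140e-02  2.264e-01]
 [-7.540e-02  2.322e-01]
 [-5.900e-02  2.370e-01]
 [-4.240e-02  2.404e-01]
 [-2.560e-02  2.428e-01]
 [-8.600e-03  2.440e-01]]
```

Request:
{"op": "play_rows", "data": {
  "steps": [0, -0.242, -0.034, 0, 1, 0, -0.244, -0.017, 0, 1, 0, -0.244, 0, 0, 1, 0, -0.244, 0.017, 0, 1, 0, -0.242, 0.034, 0, 1]
}}

```text
t: 15.95
position: [0.551, -0.1431, 0.2914]
tcp_rot: [2.693, 1.617, 0.001]
contact_force: [1.4, -0.3, 1.5]
finger_gap: 0.0139
gripper_force: 15.0
```

Request:
{"op": "play_rows", "data": {
  "steps": [0, -0.239, 0.051, 0, 1, 0, -0.235, 0.067, 0, 1, 0, -0.229, 0.084, 0, 1, 0, -0.223, 0.099, 0, 1, 0, -0.216, 0.115, 0, 1]
}}

```text
t: 16.45
position: [0.5008, -0.1163, 0.2698]
tcp_rot: [-2.693, -1.617, -0.0]
contact_force: [1.6, 0.4, -0.4]
finger_gap: 0.0138
gripper_force: 15.0
```

Forces are small, so I'll continue along the arc.

Request:
{"op": "play_rows", "data": {
  "steps": [0, -0.207, 0.129, 0, 1, 0, -0.197, 0.144, 0, 1, 0, -0.187, 0.157, 0, 1, 0, -0.176, 0.17, 0, 1, 0, -0.163, 0.182, 0, 1]
}}

```text
t: 16.95
position: [0.46, -0.0947, 0.2305]
tcp_rot: [2.694, 1.617, 0.0]
contact_force: [2.6, 1.8, 1.6]
finger_gap: 0.0137
gripper_force: 15.0
```

Request:
{"op": "play_rows", "data": {
  "steps": [0, -0.15, 0.192, 0, 1, 0, -0.136, 0.202, 0, 1, 0, -0.122, 0.211, 0, 1, 0, -0.107, 0.219, 0, 1, 0, -0.091, 0.226, 0, 1]
}}

```text
t: 17.45
position: [0.4336, -0.0807, 0.1779]
tcp_rot: [2.693, 1.617, 0.0]
contact_force: [2.7, -0.9, -0.0]
finger_gap: 0.0135
gripper_force: 15.0
```

```bash
cat > arc.py <<'E'
from h import *
from scipy.spatial.transform import Rotation as Ro
s=manip.read_state(); p=s["position"]; M=Ro.from_rotvec(s["tcp_rot"]).as_matrix()
d=(p[:2]-[.5097,-.1226])@M[:2,1]; print(p,"a",np.arctan2(p[2]-.118,.078-d),"r",np.hypot(p[2]-.118,.078-d),"units to down (y,z)",(-.097-d)/.05,(p[2]-.116)/.05,s["contact_force"],s["qpos"].round(2))
E
python3 arc.py
```

```text
[ 0.43358559 -0.08073471  0.17787948] a 0.34839641686481065 r 0.1753985153625767 units to down (y,z) -0.20278374301312602 1.2375895086463853 [ 2.69111279 -0.85196973 -0.0070428 ] [ 0.62  0.23 -0.64  2.12  0.19  0.84 -0.63]
```

Request:
{"op": "play_rows", "data": {
  "steps": [0, -0.075, 0.232, 0, 1, 0, -0.059, 0.237, 0, 1, 0, -0.042, 0.24, 0, 1, 0, -0.026, 0.243, 0, 1, 0, -0.009, 0.2, 0, 1]
}}

```text
t: 17.95
position: [0.4251, -0.0761, 0.1205]
tcp_rot: [2.693, 1.616, 0.001]
contact_force: [-1.7, -0.5, 26.8]
finger_gap: 0.0136
gripper_force: 15.0
```

Request:
{"op": "play_rows", "data": {
  "steps": [0, 0, 0.04, 0, 1, 0, 0, 0.04, 0, 1, 0, 0, 0, 0, 1]
}}

```text
t: 18.25
position: [0.4253, -0.0758, 0.1178]
tcp_rot: [2.693, 1.616, 0.0]
contact_force: [-1.2, 0.1, 16.3]
finger_gap: 0.0136
gripper_force: 15.0
```

```bash
python3 arc.py
```

```text
[ 0.42528601 -0.07576843  0.11783629] a -0.0009380299653314955 r 0.17452093278258138 units to down (y,z) -0.009582879958323909 0.036725883189595854 [-1.17158393  0.14440209 16.33113954] [ 0.56  0.32 -0.61  2.19  0.28  0.7  -0.73]
```

The yoke is down on its stop. I'll open only part way, because fully open fingers would touch the lid, and then rise.

Request:
{"op": "play_rows", "data": {
  "steps": [0, 0, 0, 0, 0.4, 0, 0, 0, 0, 0.4, 0, 0, 0, 0, 0.4, 0, 0, 0, 0, 0.4]
}}

```text
t: 18.65
position: [0.4238, -0.0758, 0.1166]
tcp_rot: [-2.693, -1.616, 0.002]
contact_force: [0.3, -1.2, 0.2]
finger_gap: 0.0266
gripper_force: 0.0
```

Request:
{"op": "play_rows", "data": {
  "steps": [0, 0, -0.1, 0, 0.4, 0, 0, -0.3, 0, 0.4, 0, 0, -0.6, 0, 0.4, 0, 0, -0.8, 0, 0.4, 0, 0, -0.8, 0, 0.4]
}}

```text
t: 19.15
position: [0.4239, -0.0755, 0.2485]
tcp_rot: [-2.692, -1.617, 0.001]
contact_force: [-0.2, -0.5, 0.3]
finger_gap: 0.026
gripper_force: 0.0
```

Request:
{"op": "play_rows", "data": {
  "steps": [0, 0, -0.5, 0, 0.4, 0, 0, -0.5, 0, 0.4, 0, 0, 0, 0, 0.4, 0, 0, 0, 0, 0.4]
}}

```text
t: 19.55
position: [0.4244, -0.0759, 0.2973]
tcp_rot: [2.693, 1.616, 0.0]
contact_force: [0.1, -0.1, -0.4]
finger_gap: 0.0261
gripper_force: 0.0
```

Run:
```python
from h import *
g=imaging.grab_frame("side"); X=cloud(g); P=X.reshape(-1,3); h=cv2.cvtColor(g["pixels"],cv2.COLOR_BGR2HSV).reshape(-1,3)
n=np.hypot(P[:,0]-.51,P[:,1]+.122); red=(h[:,1]>150)&((h[:,0]<5)|(h[:,0]>174)); m=red&(P[:,2]>.08)&(P[:,2]<.2)&(np.hypot(P[:,0]-.424,P[:,1]+.077)<.07)
print("handle",m.sum(),np.median(P[m],0),P[m].max(0),manip.read_state()["contact_force"])
m=(P[:,2]>.103)&(P[:,2]<.117)&(n<.07)&(h[:,1]>150)&(h[:,0]>5)&(h[:,0]<20); L=P[m]; print("lid",np.median(L,0),cv2.minEnclosingCircle(L[:,:2].astype(np.float32)))
cv2.imwrite("pics/end.png",cv2.resize(g["pixels"][150:350,260:460],(600,600),interpolation=cv2.INTER_CUBIC))
```

```text
handle 83 [ 0.42263062 -0.08222809  0.12128635] [ 0.45358758 -0.02822959  0.12780366] [ 0.69009864 -0.0791805   0.18321069]
lid [ 0.49785583 -0.13746556  0.1096605 ] ((0.5067055821418762, -0.12303642183542252), 0.06257406622171402)
```

View pics/end.png

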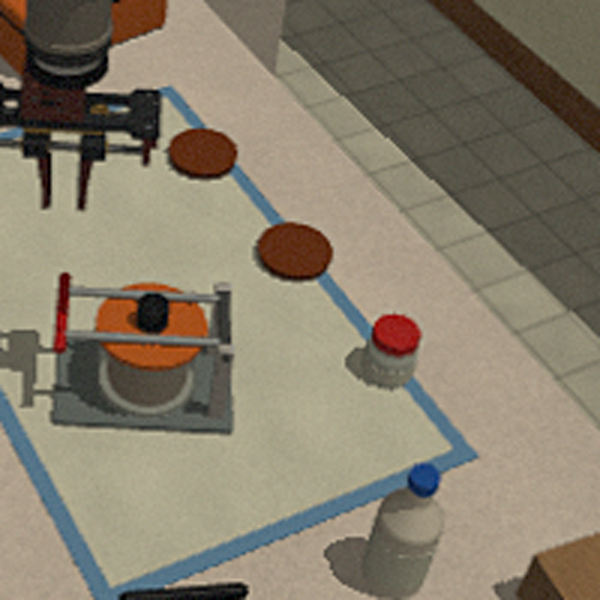

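The yoke is level over the seated lid (handle top about 122 mm), and the gripper is clear. Handing in.

```bash
python3 -c "
from workcell import manip
print(manip.finish_job())"
```

```text
the job is handed in; nothing more can be done
None
```

The orange lid is fully home in the jar, the clamp yoke is down level over it and released, and the job was handed in at about 20 s; the hand-in returned no verdict.

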